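# Take the deep caddy off its keyhole studs

## Robot

A 6-joint arm with a two-finger parallel gripper is mounted at the origin on the work surface. World frame = base frame: x ahead of the robot, y to its left, z up, the work surface at z = 0. Lengths are in m, angles in rad, forces in N, time in s.
With the tool pointing down it reaches from about 0.4 to 0.925 m from the base axis. Payload 3.4 kg.
Tool frame: the origin (TCP) lies on the centre line of the jaws, within the pads' length; the fingertips stand 19 mm ahead of it and the grasp point (between the pads) is the TCP (tip_reach is the distance from the TCP to the fingertips, in m); z points along the fingers, y is the direction in which the jaws open and shut (so a half turn about z gives the same grasp; the last joint's range is limited). The gripper opens to 85 mm and grips with 20 to 120 N. Pads are 22 mm wide; open, the fingers measure 114 mm over their backs; the gripper's body (76 mm by 85 mm) begins 54 mm behind the grasp point. The pads swing forward as they close: fully open they stand 13 mm farther back than shut.
Start: joints at [-0.073, 0.307, 1.506, -0, 1.328, -0.073], TCP at [0.575, -0, 0.25] pointing down, gripper open.
Joint ranges: [-3.12, 3.12], [-1.05, 2.28], [0.14, 2.33], [-1.42, 4.57], [0.1, 2.73], [-2.68, 2.68]. Speed limits (rad/s): [2.57, 2.57, 3.14, 3.14, 3.14, 3.14].

## Interface

Orientations are given as a rotation vector (axis times angle).
In Python, from cell import get_state, capture, hand_in, look_for, tip_reach gives the robot as it stands. The module is installed in compiled form; this text tells all that it offers.
- The arm moves only by the tool step_arm, never from a script. Its argument "plan" is a list of rows, each a list of 5 numbers: the opening, from 0 (shut) to 1 (fully open), then the shift along the world's x, y, z in mm, then the turn about the world's z in rad. In form: [[grip, tx, ty, tz, turn], ...]. A call has 1 to 5 rows; each row shifts and turns the commanded pose from where the row before left it; what a row does not reach is not made up. A row lasts 1/8 s, in which the tool goes at most 62.5 mm and 10.7 degrees, less where a joint would pass 70% of its speed; a pose out of reach is approached as far as the arm can. A call is refused whole if a number of a shift passes 62.5 or a number of a turn 0.188, either way. A call with a gripper value outside its range is refused whole. The fingers move at their own pace and stop on an object; the grip force is fixed at half the most. Time passes only in rows, so rows that do not move let the fingers close. It gives the time, the measured TCP pose, the force and the opening at its end, in the units of the state.
- get_state(): the state, without advancing time (a new reading comes with each control period).
- capture(name): name is "scene" or "side" or "wrist"; returns a dict with "img" (480x640x3 uint8, red, green, blue), "fx", "fy", "cx", "cy" (pixels), "extrinsics" (4x4, takes a point from world to camera coordinates). Camera axes: x right, y down, z forward; pixel columns grow to the right and rows downward; lengths in m; the calibration is good to about 2 mm. A picture is of the moment at which its call begins. There is no depth.
- hand_in(): hands the job in, once; it reports no verdict.
Trained networks look in a picture, given as the dict that the camera call returned (one of the last four; its "shot" number tells which), for a name from the list of things; names that differ only in an ending like _2 or _b are one class to them, and where a whole thing is asked for, a point or a joint stands for the part that bears it (a point fixed in the world has none). Each returns a list of dicts, best first, with "p" (0 to 1); they miss things now and then, are a little off and sometimes report something else, mostly with a low value. They report only what shows in the picture. A call takes as long as a camera call.
- look_for(picture, target): "rect" ([centre column, centre row, width, height] in pixels, round what is visible of it).
The state is a dict: "time": time; "joint_pos": joint angles; "dq": joint speeds; "effort": joint torques, N m; "ee_pos": TCP position; "tcp_rot": TCP orientation; "force": force on the tool from outside, world axes, zero at the start; "wrist_torque": the same for the moment, N m; "grip_width": finger opening in m.
Only numpy, scipy, OpenCV 4.12 (cv2) and the standard library are available. Lean on these libraries where they do the work, as an engineer would, in place of code of your own. Each camera call takes 0.05 s, during which the arm holds its last target.

## Task

Take the deep steel utensil caddy down from the splash guard: raise it until its studs sit in the wide ends of the keyholes, draw it off the studs, and set it down, not dropped, upright in the middle of the square marble slab, then let go. Leave the shallow ledge hanging where it is.

Things in the scene. Friction and masses are not known exactly. Their poses are not given: they have to be found in the camera images.
- caddy_center (a point): Centre of the deep caddy: open steel box 60 mm wide (its x), 74 deep (y), 86 tall, walls 3 mm, 0.2-0.4 kg, y pointing away from the guard; may lean 3 degrees. Grip its width from above. Rim 43 mm above, underside 43 below. Ears, 4 mm thick, at its back reach 78 mm each side. To free it raise it 27 mm (21 to 33 will do): studs in the wide holes, then draw it out along guard +y over 15 mm.
- guard: White metal splash guard by the hob, fixed: panel 440 mm long (its x), 146 tall, level with the hung caddy's rim. Origin at counter level under the middle of its face, which looks to its +y; z up. Studs 133 mm up at x = -149, -41, 41, 149 mm: shank 5 mm thick, head 15 mm across, ending 10.5 mm off the face. A holder hangs on each pair, centred at x = -95 or 95 mm.
- ledge: Shallow steel ledge, 60 mm wide, 50 deep, only 36 tall, hung on the other pair of studs; it stays. Origin at its back, midway between its studs, 13 mm below its rim; axes as the caddy's. Ears like the caddy's: keyholes 54 mm to each side, a slot 10 mm wide with the stud at its top, opening below into a hole 28 mm square centred 27 mm under the stud.
- slab: Square marble slab, 180 x 180 mm, 12 mm thick, fixed on the counter. Origin at the centre of its underside, x and y along its edges, z up.

How it is judged:
On the way, in this order (a step that is already met when the one before it is completed fails the run):
1. the deep caddy is raised at least 17 mm on its studs, still against the guard (z of caddy_center in the frame of guard between 0.12 and 0.15 m and y of caddy_center in the frame of guard below 0.046 m), for 0.05 s.
2. the caddy is drawn off the studs, away from the guard (y of caddy_center in the frame of guard above 0.06 m), for 0.05 s.
3. the caddy is lowered onto the slab (within 12 mm of standing on it) while still held (z of caddy_center in the frame of slab below 0.067 m and horizontal distance between caddy_center and slab below 0.035 m and contact force between the fingers and caddy above 0.5 N), for 0.05 s.
At the end, for the whole second after the job is handed in: The deep caddy stands upright (within 6 degrees), released and at rest on the slab, its centre within 30 mm of the slab's centre; the shallow ledge still hangs within 15 mm of where it was (horizontal distance between caddy_center and slab below 0.03 m and z of caddy_center in the frame of slab between 0.05 and 0.06 m and angle between caddy_center's own z axis and vertical below 0.1 rad and linear speed of caddy below 0.02 m/s and contact force between caddy and slab above 0.5 N and distance of ledge from where it was at the start of the episode below 0.015 m); the robot touches nothing.
It fails at once if the shallow ledge is moved more than 15 mm (distance of ledge from where it was at the start of the episode above 0.015 m).
It also fails if it takes over 43 s, if anything falls off the work surface, if the arm or the gripper's body presses on something with over 40 N, if the wrist force passes 120 N, or if a joint passes its speed limit or range.

## Working session

There is one attempt and no reset: what is moved stays moved. The work goes in short steps, Python scripts to look and compute and a tool call to move; the robot and the scene stay as the last step left them, time stands still between calls to the robot, and variables do not carry over. Pictures are saved under pics/ and viewed, and the job is handed in when it is done.

Besides the shell and the picture viewer there is one more tool, called as name([rows], argument=value, ...), one row to a line, values as JSON. step_arm: Moves the arm, as the interface text tells. Its arguments: {"type":"object","properties":{"plan":{"type":"array","items":{"type":"array","items":{"type":"number"}}}},"required":["plan"]}

```bash
mkdir -p pics; cat > h.py <<'E'
import numpy as np, cv2, pickle
from cell import *
def shot(n,f):
    c=capture(n); cv2.imwrite('pics/'+f+'.png',c['img'][:,:,::-1]); pickle.dump(c,open('pics/'+f+'.pkl','wb')); return c
def load(f): return pickle.load(open('pics/'+f+'.pkl','rb'))
def proj(c,P):
    P=np.atleast_2d(P); E=c['extrinsics']; q=P@E[:3,:3].T+E[:3,3]
    return np.c_[c['fx']*q[:,0]/q[:,2]+c['cx'],c['fy']*q[:,1]/q[:,2]+c['cy']]
def ray(c,u,v):
    E=c['extrinsics'];R=E[:3,:3]; o=-R.T@E[:3,3]; d=R.T@np.array([(u-c['cx'])/c['fx'],(v-c['cy'])/c['fy'],1]); return o,d/np.linalg.norm(d)
def onz(c,u,v,z):
    o,d=ray(c,u,v); return o+d*(z-o[2])/d[2]
E
python3 - <<'E'
from h import *
for n in ['scene','side','wrist']:
    c=shot(n,n+'0'); o,d=ray(c,320,240); print(n,o.round(3),d.round(3),c['fx'])
    for t in ['caddy_center','guard','ledge','slab']:
        print(t,[(np.round(r['rect']),round(r['p'],2)) for r in look_for(c,t)[:3]])
E
```

```text
scene [ 1.057 -0.343  0.594] [-0.662  0.352 -0.661] 490.5155315030272
caddy_center [(array([262., 288.,  82.,  87.]), 0.85)]
guard [(array([218., 302., 140., 272.]), 0.58)]
ledge [(array([205., 206.,  55.,  59.]), 0.76)]
slab [(array([393., 233., 119.,  75.]), 0.95)]
side [ 0.301 -0.42   0.653] [ 0.337  0.503 -0.795] 504.9825014759243
caddy_center [(array([441., 264., 109.,  85.]), 0.96), (array([252., 221., 123., 100.]), 0.57)]
guard [(array([374., 357., 308., 246.]), 0.77)]
ledge [(array([318., 354., 121.,  87.]), 0.67)]
slab [(array([254., 220., 124., 105.]), 0.68), (array([316., 352., 122.,  86.]), 0.41)]
wrist [0.575 0.08  0.374] [-0.012 -0.3   -0.954] 414.27276627665833
caddy_center [(array([393., 432., 102.,  96.]), 0.81)]
guard [(array([273., 438., 390.,  60.]), 0.67)]
ledge [(array([230., 473.,  34.,  10.]), 0.62)]
slab [(array([249., 115., 267., 226.]), 0.67)]
```

View pics/scene0.png

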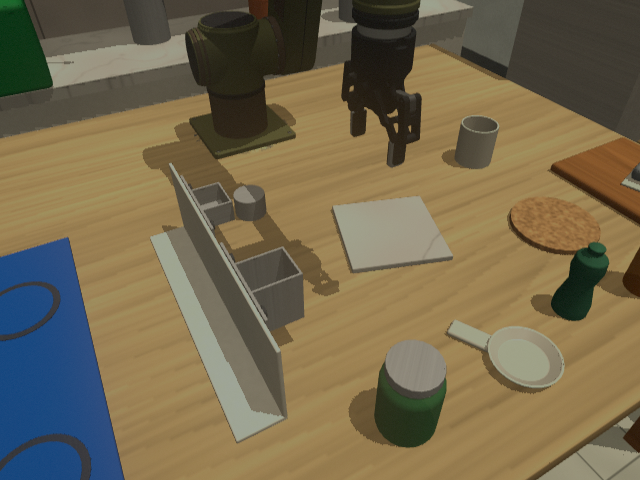

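View pics/side0.png

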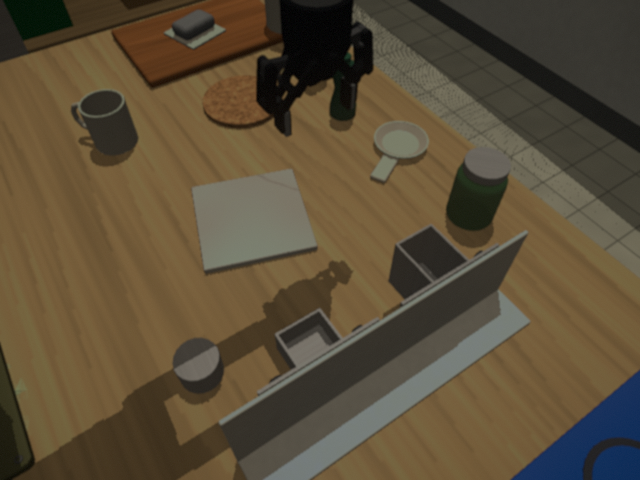

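View pics/wrist0.png

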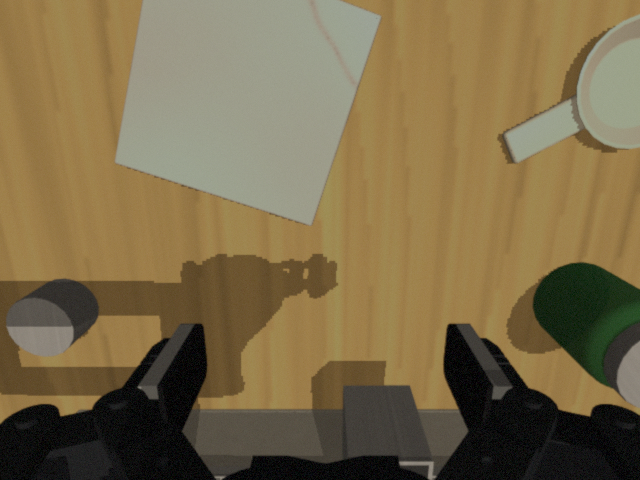

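The deep caddy hangs at the far +x end of the guard (scene ~(265,288), side ~(430,265)). The ledge is at (210,205) in the scene view, and the slab is at (393,233). I'll enlarge the views to get the corners.

```bash
python3 - <<'E'
import cv2
a=cv2.imread('pics/scene0.png')[150:430,130:330]; cv2.imwrite('pics/z1.png',cv2.convertScaleAbs(cv2.resize(a[0:200,:],None,fx=4,fy=3,interpolation=2)[:600],alpha=1.6))
a=cv2.imread('pics/scene0.png')[225:345,190:350]; cv2.imwrite('pics/z1.png',cv2.convertScaleAbs(cv2.resize(a,None,fx=5,fy=5,interpolation=2),alpha=1.6))
a=cv2.imread('pics/side0.png')[215:335,370:530]; cv2.imwrite('pics/z2.png',cv2.convertScaleAbs(cv2.resize(a,None,fx=5,fy=5,interpolation=2),alpha=1.6))
E
```

```text
(no output)
```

View pics/z1.png

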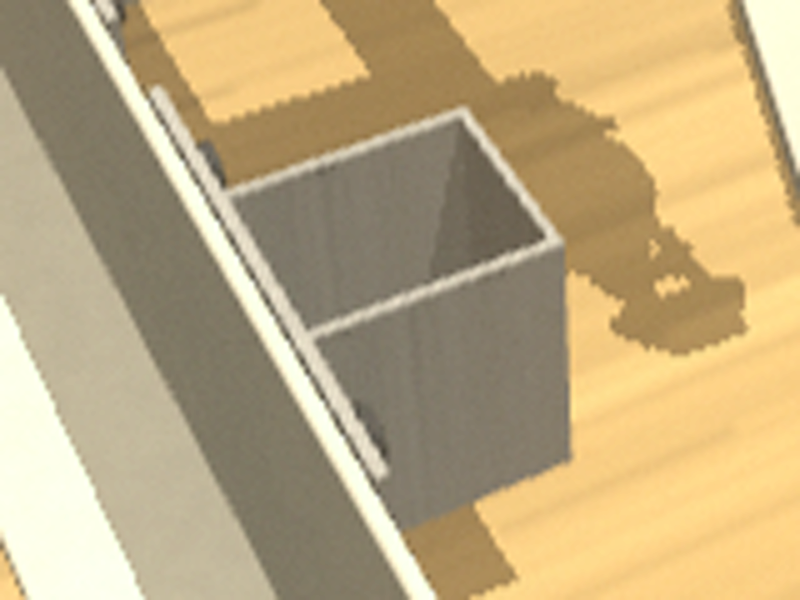

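View pics/z2.png

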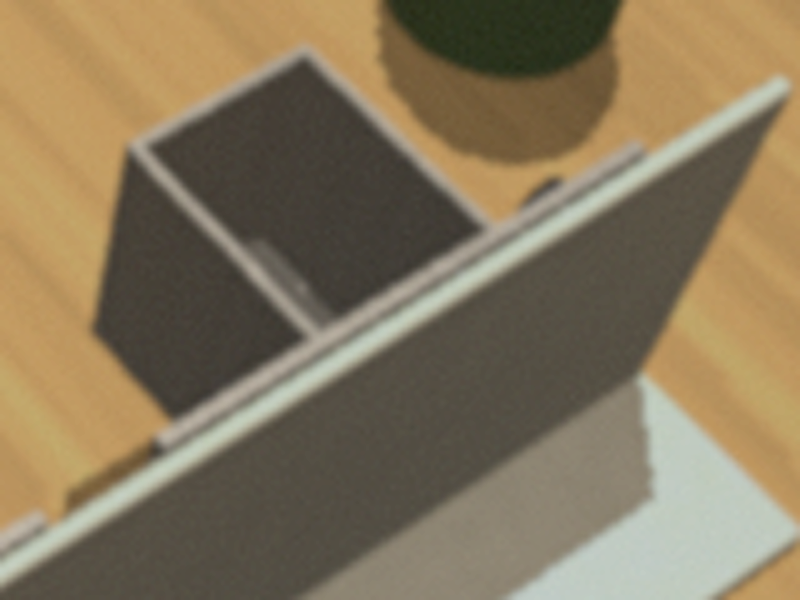

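```bash
python3 - <<'E'
from h import *
s=load('scene0');d=load('side0');w=load('wrist0')
def tri(p,q):
    A=[];b=[]
    o1,d1=ray(s,*p);o2,d2=ray(d,*q)
    M=np.c_[d1,-d2];t=np.linalg.lstsq(M,o2-o1,rcond=None)[0]
    a,b=o1+d1*t[0],o2+d2*t[1];return (a+b)/2,np.linalg.norm(a-b)
for n,p,q in [('frontL',(283,246.6),(396.4,244.6)),('frontR',(302.6,273.4),(431,224.6)),('backL',(235,263.4),(433.6,282)),('backR',(252,292),(468,260.6)),
 ('earL',(221,243),(403,303)),('earR',(266.6,320),(499,244.6)),('slab1',(333,205),(194,187)),('slab2',(421,197.5),(293,171)),('slab3',(450,258),(315,246)),('slab4',(352,269),(205,269)),('gfar',(172,165),(222,425)),('gnear',(283,411),(526,233))]:
    P,e=tri(p,q);print(n,P.round(4),round(e,4))
E
python3 - <<'E'
import cv2
a=cv2.imread('pics/scene0.png')[190:280,320:460]; cv2.imwrite('pics/z3.png',cv2.resize(a,None,fx=5,fy=5,interpolation=2))
a=cv2.imread('pics/side0.png')[160:280,180:330]; cv2.imwrite('pics/z4.png',cv2.resize(a,None,fx=5,fy=5,interpolation=2))
E
```

```text
frontL [ 0.5939 -0.1551  0.1436] 0.0032
frontR [ 0.6522 -0.1546  0.1431] 0.0028
backL [ 0.5946 -0.2244  0.1454] 0.0024
backR [ 0.6513 -0.2239  0.1443] 0.0022
earL [ 0.5464 -0.2264  0.1445] 0.0022
earR [ 0.7011 -0.2268  0.1447] 0.0037
slab1 [0.436  0.0498 0.0919] 0.1088
slab2 [0.5764 0.0809 0.1125] 0.0422
slab3 [ 0.606   0.0923 -0.0378] 0.1396
slab4 [ 0.4192  0.0994 -0.1356] 0.0683
gfar [ 0.3092 -0.2312  0.1386] 0.0053
gnear [ 0.7837 -0.2327  0.0966] 0.0297
```

View pics/z3.png

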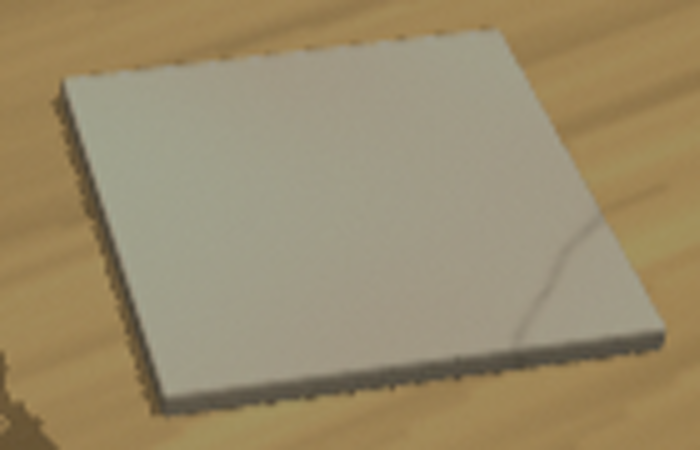

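View pics/z4.png

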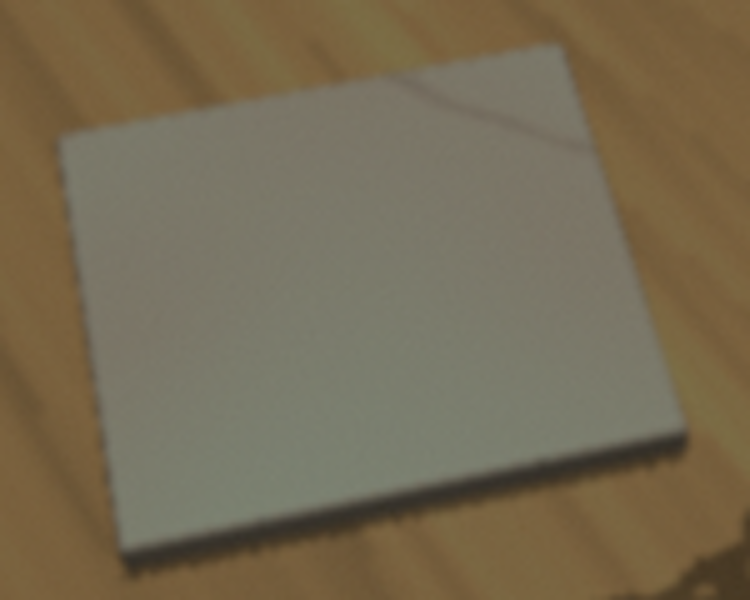

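```bash
python3 - <<'E'
from h import *
s=load('scene0');d=load('side0')
A=np.array([onz(s,320+x/5-.4,190+y/5-.4,.012) for x,y in[(65,80),(498,30),(665,332),(165,398)]])
B=np.array([onz(d,180+x/5-.4,160+y/5-.4,.012) for x,y in[(60,138),(562,45),(685,432),(122,552)]])
for Q in(A,B):
    print(Q.round(4).tolist(),Q.mean(0).round(4)); print(np.degrees([np.arctan2(*(Q[(i+1)%4]-Q[i])[1::-1]) for i in range(4)]).round(1))
for c,pts in((s,[(172,165),(283,411)]),(d,[(222,425),(526,233)])):
    print([onz(c,*p,.146).round(4) for p in pts])
st=get_state();print(st)
E
```

```text
[[0.3967, 0.0373, 0.012], [0.4525, 0.205, 0.012], [0.6221, 0.1476, 0.012], [0.5657, -0.0201, 0.012]] [0.5092 0.0924 0.012 ]
[  71.6  -18.7 -108.6  161.2]
[[0.4511, 0.204, 0.012], [0.6201, 0.1469, 0.012], [0.562, -0.0215, 0.012], [0.3937, 0.0351, 0.012]] [0.5067 0.0911 0.012 ]
[ -18.6 -109.   161.4   71.3]
[array([ 0.3197, -0.2304,  0.146 ]), array([ 0.8142, -0.2571,  0.146 ])]
[array([ 0.3093, -0.2367,  0.146 ]), array([ 0.7421, -0.2351,  0.146 ])]
{'time': 0.75, 'joint_pos': array([-7.34742038e-02,  3.06705921e-01,  1.50638377e+00,  2.71437953e-05,
        1.32837271e+00, -7.34965941e-02]), 'dq': array([-0.00245426,  0.00019253,  0.00058335,  0.0006585 , -0.00013094,
       -0.00113171]), 'effort': array([-5.03523188e-04, -4.57360840e+01, -2.52310163e+01, -2.61276555e-04,
        4.58193626e-04, -7.97635579e-06]), 'ee_pos': array([ 5.75019300e-01, -1.80651510e-06,  2.50364989e-01]), 'tcp_rot': array([2.22136627e+00, 2.22140154e+00, 1.64994121e-04]), 'force': array([-0.3578814 , -1.12466136,  0.10063669]), 'wrist_torque': array([0.01485733, 0.06554713, 0.03569855]), 'grip_width': 0.08556869200515813}
```

```bash
python3 - <<'E'
from h import *
s=load('scene0');d=load('side0')
print(onz(s,408,435,0),onz(d,470,222,0),onz(d,510,165,.1),onz(d,464,160,.1))
E
```

```text
[ 0.84055605 -0.10603867  0.        ] [ 0.80857427 -0.11379016  0.        ] [ 0.86386405 -0.11103517  0.1       ] [ 0.81176087 -0.06332987  0.1       ]
```

step_arm([
  [1, 10, -40, 0, 0],
  [1, 10, -40, 0, 0],
  [1, 10, -40, 0, 0],
  [1, 10, -40, 0, 0],
  [1, 8, -32, 0, 0],
])

```text
time: 1.38
ee_pos: [0.6233, -0.1938, 0.2503]
tcp_rot: [2.222, 2.22, 0.0]
force: [-0.1, 0.2, 0.6]
grip_width: 0.0852
```

step_arm([
  [1, 0, 0, -10, 0],
  [1, 0, 0, -10, 0],
  [1, 0, 0, -10, 0],
  [1, 0, 0, 0, 0],
  [1, 0, 0, 0, 0],
])

```text
time: 2.0
ee_pos: [0.6231, -0.1914, 0.2205]
tcp_rot: [2.22, 2.222, 0.0]
force: [-0.0, -0.1, -0.4]
grip_width: 0.0851
```

```bash
python3 - <<'E'
from h import *
s=shot('scene','s1');d=shot('side','d1');w=shot('wrist','w1')
cv2.imwrite('pics/c1.png',np.vstack([np.hstack([cv2.resize(x['img'],(400,300)) for x in (s,d)]),np.hstack([cv2.resize(w['img'],(400,300)),cv2.resize(s['img'][180:360,160:400],(400,300))])])[:,:,::-1])
print(get_state()['ee_pos'])
E
```

```text
[ 0.62335196 -0.19184135  0.22091658]
```

View pics/c1.png

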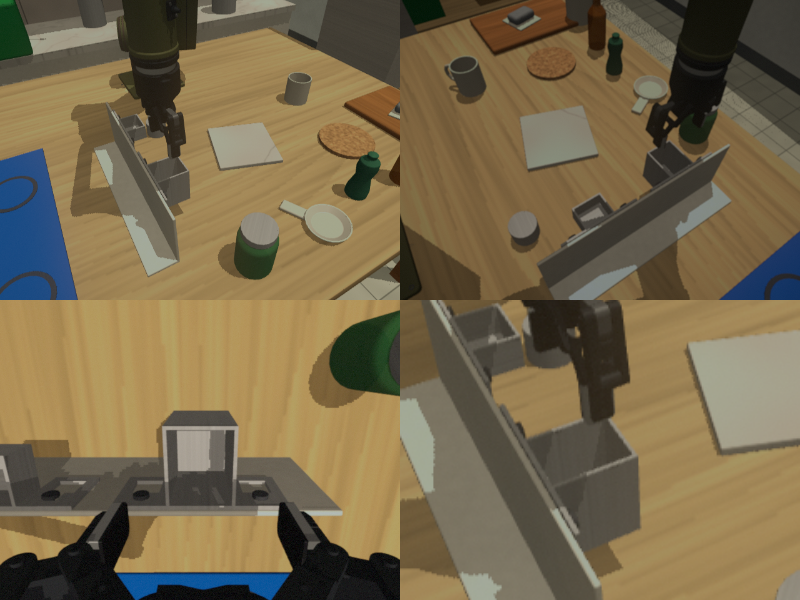

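The gripper is above the caddy and centred over it: in the wrist image the caddy is at x≈200 and the midpoint of the jaws is ≈202. Descending.

step_arm([
  [1, 0, 0, -20, 0],
  [1, 0, 0, -20, 0],
  [1, 0, 0, -18, 0],
  [1, 0, 0, 0, 0],
  [1, 0, 0, 0, 0],
])

```text
time: 2.78
ee_pos: [0.6235, -0.1922, 0.1628]
tcp_rot: [2.221, 2.221, 0.001]
force: [-0.3, -0.5, 1.1]
grip_width: 0.0855
```

step_arm([
  [1, 0, 0, -15, 0],
  [1, 0, 0, -15, 0],
  [1, 0, 0, -12, 0],
  [1, 0, 0, -8, 0],
  [1, 0, 0, 0, 0],
])

```text
time: 3.4
ee_pos: [0.6224, -0.1918, 0.1112]
tcp_rot: [-2.22, -2.22, 0.001]
force: [-0.1, 0.2, -0.6]
grip_width: 0.0853
```

```bash
python3 - <<'E'
from h import *
s=shot('scene','s2');d=shot('side','d2');w=shot('wrist','w2')
cv2.imwrite('pics/c2.png',np.vstack([np.hstack([cv2.resize(d['img'][160:340,350:590],(400,300)),cv2.resize(w['img'],(400,300))]),np.hstack([cv2.resize(x['img'],(400,300)) for x in (s,s)])])[:,:,::-1])
cv2.imwrite('pics/c2b.png',cv2.resize(s['img'][180:360,160:400],(800,600))[:,:,::-1])
print(get_state()['ee_pos'])
E
```

```text
[ 0.6234109  -0.19213838  0.1126875 ]
```

View pics/c2.png

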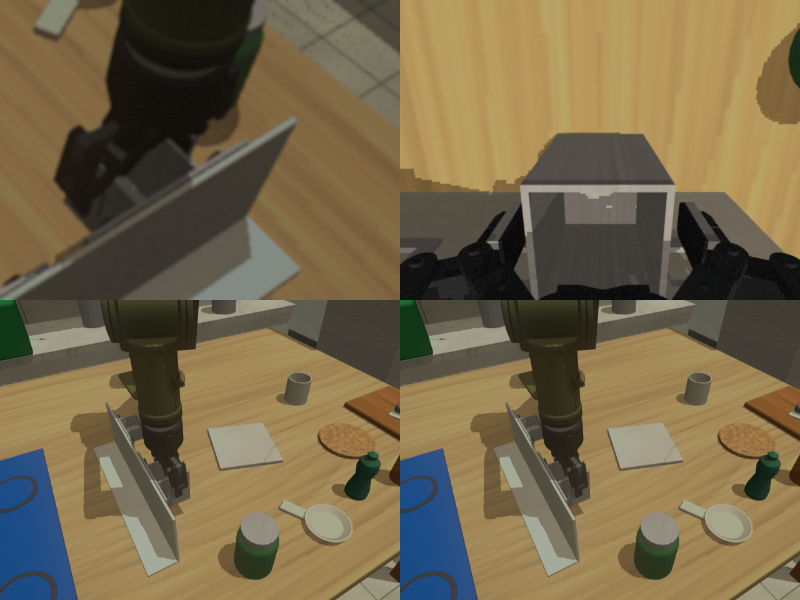

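View pics/c2b.png

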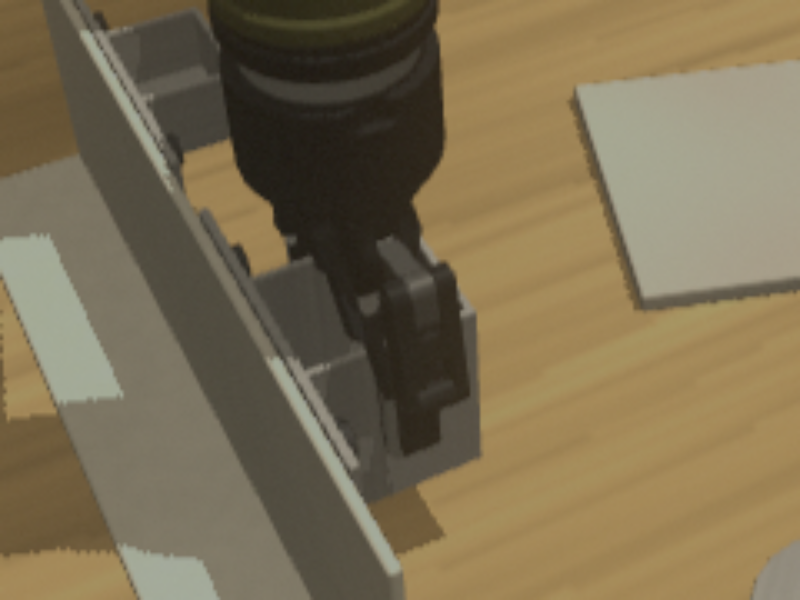

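The fingers straddle the box with room on both sides, and nothing else touches. Closing the gripper.

step_arm([
  [0.6, 0, 0, 0, 0],
  [0.5, 0, 0, 0, 0],
  [0.5, 0, 0, 0, 0],
  [0.4, 0, 0, 0, 0],
  [0.4, 0, 0, 0, 0],
])

```text
time: 4.18
ee_pos: [0.6226, -0.1917, 0.1129]
tcp_rot: [-2.221, -2.221, 0.0]
force: [-2.8, 1.5, 6.9]
grip_width: 0.0592
```

step_arm([
  [0, 0, 0, 0, 0],
  [0, 0, 0, 0, 0],
  [0, 0, 0, 0, 0],
])

```text
time: 4.55
ee_pos: [0.6226, -0.1917, 0.1129]
tcp_rot: [-2.221, -2.221, 0.0]
force: [-3.7, 2.2, 5.9]
grip_width: 0.0594
```

step_arm([
  [0, 0, 0, 5, 0],
  [0, 0, 0, 5, 0],
  [0, 0, 0, 5, 0],
  [0, 0, 0, 0, 0],
])

```text
time: 5.05
ee_pos: [0.6233, -0.192, 0.1276]
tcp_rot: [2.221, 2.221, 0.001]
force: [-0.1, 1.4, -1.8]
grip_width: 0.0596
```

step_arm([
  [0, 0, 0, 4, 0],
  [0, 0, 0, 4, 0],
  [0, 0, 0, 4, 0],
  [0, 0, 0, 0, 0],
  [0, 0, 0, 0, 0],
])

```text
time: 5.68
ee_pos: [0.6232, -0.192, 0.1396]
tcp_rot: [2.221, 2.221, 0.001]
force: [0.3, 0.7, -3.2]
grip_width: 0.0589
```

```bash
python3 - <<'E'
from h import *
s=shot('scene','s3');d=shot('side','d3');w=shot('wrist','w3')
cv2.imwrite('pics/c3.png',np.vstack([np.hstack([cv2.resize(d['img'][160:340,350:590],(400,300)),cv2.resize(w['img'],(400,300))])])[:,:,::-1])
cv2.imwrite('pics/c3b.png',cv2.resize(s['img'][180:360,160:400],(800,600))[:,:,::-1])
x=get_state();print(x['ee_pos'],x['force'],x['wrist_torque'])
E
```

```text
[ 0.62313299 -0.19196142  0.1393256 ] [ 0.68571103  1.47890467 -3.0258985 ] [ 0.29380651 -0.05535641  0.03330727]
```

View pics/c3.png

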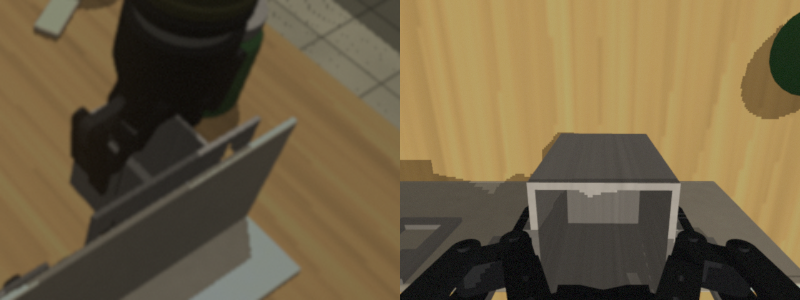

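View pics/c3b.png

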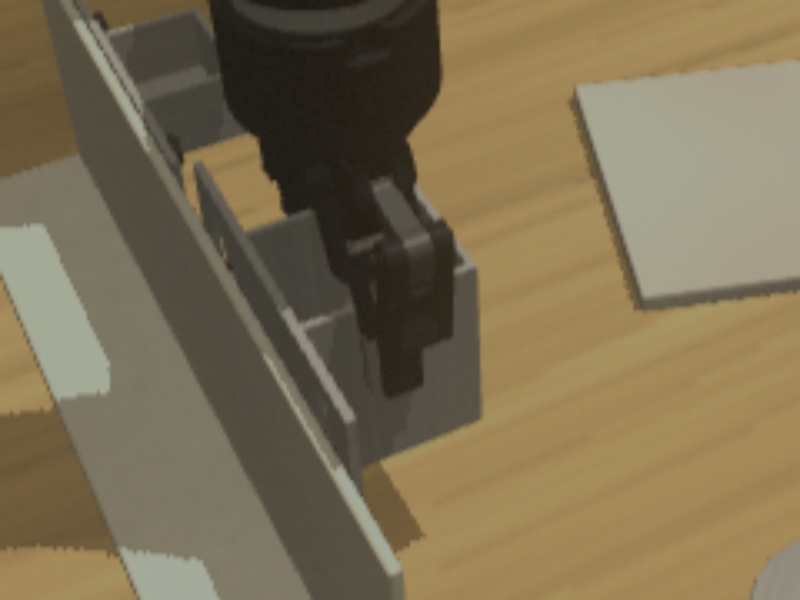

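The caddy is raised about 27 mm and the arm carries its full weight (~3 N). Drawing it out gently.

step_arm([
  [0, 0, 4, 0, 0],
  [0, 0, 4, 0, 0],
  [0, 0, 0, 0, 0],
])

```text
time: 6.2
ee_pos: [0.6229, -0.1837, 0.1392]
tcp_rot: [-2.221, -2.222, 0.0]
force: [-0.4, -0.0, -3.8]
grip_width: 0.0593
```

step_arm([
  [0, 0, 5, 0, 0],
  [0, 0, 5, 0, 0],
  [0, 0, 5, 0, 0],
  [0, 0, 5, 0, 0],
  [0, 0, 0, 0, 0],
])

```text
time: 6.82
ee_pos: [0.623, -0.1635, 0.1393]
tcp_rot: [-2.221, -2.222, 0.0]
force: [0.7, 0.1, -2.9]
grip_width: 0.0595
```

```bash
python3 - <<'E'
from h import *
s=shot('scene','s4');d=shot('side','d4');w=shot('wrist','w4')
cv2.imwrite('pics/c4.png',np.vstack([np.hstack([cv2.resize(d['img'][160:340,350:590],(400,300)),cv2.resize(s['img'][180:360,160:400],(400,300))])])[:,:,::-1])
x=get_state();print(x['ee_pos'],x['force'],x['wrist_torque'])
E
```

```text
[ 0.62306028 -0.16411373  0.13932855] [ 0.23239409  0.11610814 -3.47721369] [ 0.0307996  -0.02780097 -0.01244216]
```

View pics/c4.png

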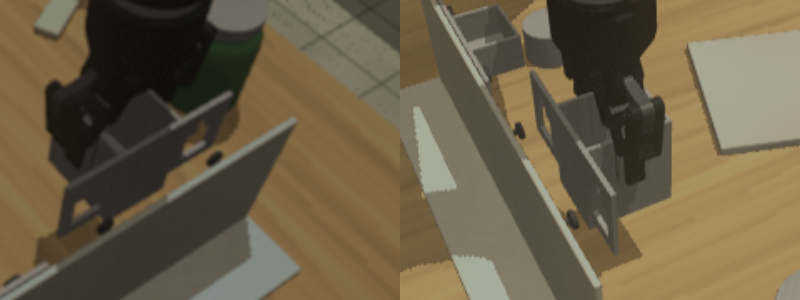

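The caddy is clear of both studs, with the ears about 28 mm off, and the ledge hasn't moved. Carrying it over the slab now.

step_arm([
  [0, 0, 20, 10, 0],
  [0, 0, 30, 10, 0],
  [0, 0, 30, 10, 0],
  [0, -15, 30, 0, 0],
  [0, -20, 30, 0, 0],
])

```text
time: 7.6
ee_pos: [0.5882, -0.0221, 0.1702]
tcp_rot: [2.221, 2.221, 0.003]
force: [0.7, -0.3, -3.8]
grip_width: 0.0591
```

step_arm([
  [0, -25, 35, 0, 0],
  [0, -25, 35, 0, 0],
  [0, -20, 30, 0, 0],
  [0, -10, 16, 0, 0],
  [0, 0, 0, 0, 0],
])

```text
time: 8.22
ee_pos: [0.5076, 0.0932, 0.1699]
tcp_rot: [2.218, 2.224, 0.001]
force: [0.0, -0.7, -3.6]
grip_width: 0.0594
```

step_arm([
  [0, 0, 0, -15, 0],
  [0, 0, 0, -20, 0],
  [0, 0, 0, -20, 0],
  [0, 0, 0, -15, 0],
  [0, 0, 0, 0, 0],
])

```text
time: 8.85
ee_pos: [0.5073, 0.0912, 0.0976]
tcp_rot: [-2.221, -2.219, 0.004]
force: [-0.4, 0.7, -4.4]
grip_width: 0.0594
```

```bash
python3 - <<'E'
from h import *
s=shot('scene','s5');d=shot('side','d5')
cv2.imwrite('pics/c5.png',np.hstack([cv2.resize(d['img'][90:300,140:420],(400,300)),cv2.resize(s['img'][120:300,250:490],(400,300))])[:,:,::-1])
x=get_state();print(x['ee_pos'],x['force'],x['wrist_torque'])
E
```

```text
[0.50848647 0.0916354  0.09917119] [-0.2463428   0.39326451 -2.718537  ] [ 0.01123995 -0.0197768   0.01747195]
```

View pics/c5.png

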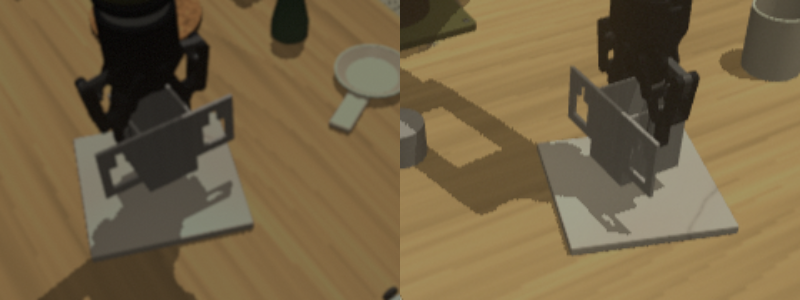

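The caddy is over the middle of the slab, about 35 mm up. Lowering it until it touches.

step_arm([
  [0, 0, 0, -10, 0],
  [0, 0, 0, -10, 0],
  [0, 0, 0, -8, 0],
  [0, 0, 0, 0, 0],
])

```text
time: 9.45
ee_pos: [0.5072, 0.0919, 0.0704]
tcp_rot: [-2.22, -2.221, 0.002]
force: [-1.1, -0.5, -4.2]
grip_width: 0.0594
```

step_arm([
  [0, 0, 0, -2, 0],
  [0, 0, 0, -2, 0],
  [0, 0, 0, 0, 0],
])

```text
time: 9.82
ee_pos: [0.508, 0.092, 0.0673]
tcp_rot: [2.221, 2.221, 0.0]
force: [0.5, 0.2, -3.5]
grip_width: 0.0592
```

step_arm([
  [0, 0, 0, -1, 0],
  [0, 0, 0, -1, 0],
  [0, 0, 0, 0, 0],
])

```text
time: 10.2
ee_pos: [0.5082, 0.0919, 0.0664]
tcp_rot: [2.221, 2.221, 0.001]
force: [-1.7, -1.0, 5.0]
grip_width: 0.0595
```

step_arm([
  [0, 0, 0, -1, 0],
  [0, 0, 0, 0, 0],
  [0, 0, 0, 0, 0],
])

```text
time: 10.58
ee_pos: [0.5082, 0.0918, 0.0663]
tcp_rot: [2.221, 2.221, 0.001]
force: [-3.3, -1.9, 13.0]
grip_width: 0.0596
```

It's on the slab: z stopped at 66.3 mm and the force is rising. Easing off, then opening.

step_arm([
  [0, 0, 0, 1, 0],
  [0, 0, 0, 0, 0],
  [0.75, 0, 0, 0, 0],
  [0.85, 0, 0, 0, 0],
  [1, 0, 0, 0, 0],
])

```text
time: 11.2
ee_pos: [0.5082, 0.092, 0.0652]
tcp_rot: [2.221, 2.221, 0.0]
force: [-0.0, 0.4, 0.0]
grip_width: 0.0852
```

step_arm([
  [1, 0, 0, 0, 0],
  [1, 0, 0, 0, 0],
  [1, 0, 0, 0, 0],
])

```text
time: 11.58
ee_pos: [0.508, 0.092, 0.0652]
tcp_rot: [-2.221, -2.221, 0.0]
force: [-0.2, -0.6, 1.0]
grip_width: 0.0853
```

```bash
python3 - <<'E'
from h import *
w=shot('wrist','w6');s=shot('scene','s6')
cv2.imwrite('pics/c6.png',np.hstack([cv2.resize(w['img'],(400,300)),cv2.resize(s['img'][120:300,250:490],(400,300))])[:,:,::-1])
x=get_state();print(x['ee_pos'],x['force'],x['grip_width'])
E
```

```text
[0.50798274 0.09197502 0.06526873] [ 0.24246835 -0.78330614 -0.86979567] 0.08555700761747619
```

View pics/c6.png

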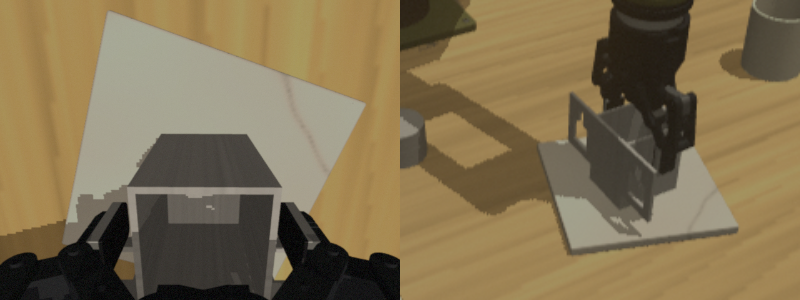

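Released, and the caddy is standing with a gap at both fingers. Backing straight up.

step_arm([
  [1, 0, 0, 10, 0],
  [1, 0, 0, 20, 0],
  [1, 0, 0, 30, 0],
  [1, 0, 0, 40, 0],
  [1, 0, 0, 40, 0],
])

```text
time: 12.3
ee_pos: [0.5078, 0.092, 0.2072]
tcp_rot: [2.221, 2.221, 0.0]
force: [0.7, 0.1, 0.2]
grip_width: 0.0853
```

step_arm([
  [1, 0, 0, 40, 0],
  [1, 0, 0, 0, 0],
  [1, 0, 0, 0, 0],
  [1, 0, 0, 0, 0],
])

```text
time: 12.8
ee_pos: [0.5069, 0.0919, 0.244]
tcp_rot: [-2.22, -2.22, 0.003]
force: [0.1, -0.1, -0.6]
grip_width: 0.0855
```

```bash
python3 - <<'E'
from h import *
s=shot('scene','s7');d=shot('side','d7')
cv2.imwrite('pics/c7.png',np.hstack([cv2.resize(d['img'],(400,300)),cv2.resize(s['img'],(400,300))])[:,:,::-1])
x=get_state();print(x['ee_pos'],x['force'])
for c,n,ref in((s,'scene','scene0'),(d,'side','side0')):
    print(n,[(t,[(np.round(r['rect']),round(r['p'],2)) for r in look_for(c,t)[:2]]) for t in('ledge','caddy_center')])
# expected rim corners projected
R=np.array([[.508+a*.03,.092+b*.037,.098] for a,b in((-1,1),(1,1),(1,-1),(-1,-1))])
for c,n in((s,'s'),(d,'d')):
    im=c['img'][:,:,::-1].copy(); cv2.polylines(im,[np.round(proj(c,R)).astype(int)],True,(0,0,255),1)
    u,v=proj(c,R).mean(0).astype(int); cv2.imwrite('pics/c7%s.png'%n,cv2.resize(im[v-60:v+60,u-80:u+80],(400,300)))
cv2.imwrite('pics/c7z.png',np.hstack([cv2.imread('pics/c7s.png'),cv2.imread('pics/c7d.png')]))
E
```

```text
[0.50716061 0.09187809 0.24400714] [ 0.80020753 -0.8427075   0.29062146]
scene [('ledge', [(array([211., 206.,  49.,  52.]), 0.61)]), ('caddy_center', [(array([384., 213.,  69.,  74.]), 0.94), (array([206., 205.,  56.,  58.]), 0.19)])]
side [('ledge', [(array([317., 352., 125.,  85.]), 0.65)]), ('caddy_center', [(array([257., 199.,  96.,  86.]), 0.63)])]
```

View pics/c7.png

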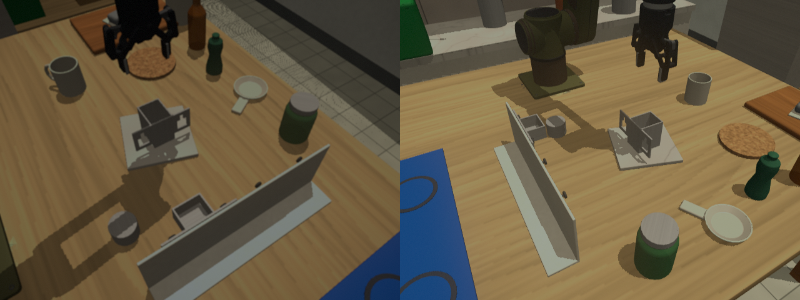

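View pics/c7z.png

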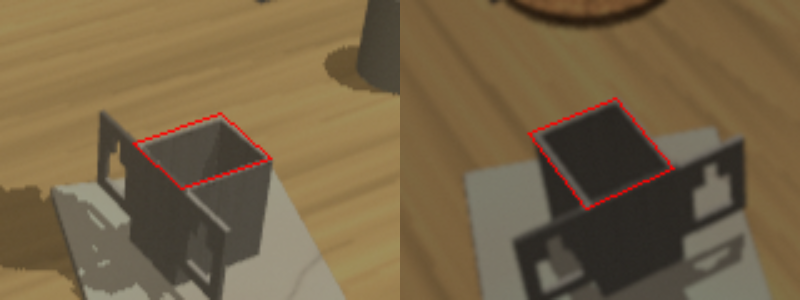

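The predicted rim outline fits the caddy in both views, so it is upright and centred. The ledge hasn't moved. Handing in.

```bash
python3 -c "
from cell import *
print(hand_in())"
```

```text
the job is handed in; nothing more can be done
None
```

The deep caddy is standing upright in the middle of the marble slab, released, and the ledge is still hanging where it was. I handed the job in at about 13 s of the 43 s allowed; `hand_in()` reports no verdict.

- **Moves:** I gripped the caddy across its width from above and raised it 27 mm. I then drew it about 28 mm off the studs, carried it over the slab and lowered it until it touched. After easing off I opened the gripper and backed straight up.
- **Caddy:** in both the scene and side pictures, the rim outline drawn for an upright caddy within about 1–2 mm of the slab's centre fits what shows.
- **Ledge:** it was detected at nearly the same place as at the start: up to 6 px off in the scene view, where its box also changed size, and 2 px in the side view. By eye it is still on its studs.
- **Arm:** it is clear of everything, at z = 0.244 m, with only sensor noise in the force reading.
- **Disagreements:** one guess at the guard's top corner did not triangulate (about 30 mm off). I dropped it and used the caddy's rim and ear corners, which agreed within 4 mm. The networks also gave a few low-confidence mix-ups, such as the ledge reported as the caddy, which I ignored after checking the pictures.

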